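Click the humidity gauge into the humidor lid

ROBOT

A 6-joint arm with a two-finger parallel gripper is mounted at the origin on the work surface. World frame = base frame: x ahead of the robot, y to its left, z up, the work surface at z = 0. Lengths are in m, angles in rad, forces in N, time in s.
With the tool pointing down it reaches from about 0.375 to 0.9 m from the base axis. Payload 3.1 kg.
Tool frame: the origin (TCP) lies midway between the tips of the shut fingers; the grasp point (between the pads) lies 19 mm behind it; z points along the fingers, y is the direction in which the jaws open and shut (so a half turn about z gives the same grasp; the last joint's range is limited). The gripper opens to 87 mm and grips with 3 to 60 N. Pads are 19 mm wide; open, the fingers measure 117 mm over their backs; the gripper's body (75 mm by 190 mm) begins 51 mm behind the grasp point.
Start: joints at [-1.504, 0.527, 1.433, -0, 1.181, -0.178], TCP at [0.152, -0.606, 0.223] pointing down, gripper open.
Joint ranges: [-3.08, 3.08], [-0.75, 2.2], [0.22, 2.44], [-1.43, 4.57], [0, 2.65], [-2.85, 2.85]. Speed limits (rad/s): [2.79, 2.79, 3.14, 3.14, 3.14, 3.14].

INTERFACE

Orientations are given as a unit quaternion [x, y, z, w].
In Python, from rig import robot gives the robot as it stands.
- The arm moves only by the tool move_arm, never from a script. Its argument "rows" is one flat list of numbers, 7 for each row, row after row: the shift along the world's x, y, z in mm, then the turn, a rotation vector about the world's x, y, z in rad, then the closure, from 0 (fully open) to 1 (shut). A call has 1 to 12 rows; each row shifts and turns the commanded pose from where the row before left it; what a row does not reach is not made up. A row lasts 1/10 s, in which the tool goes at most 50 mm and 8.59 degrees, less where a joint would pass 70% of its speed; a pose out of reach is approached as far as the arm can. A call with a gripper value outside its range is refused whole. The fingers move at their own pace and stop on an object; "grip_force" is the grip in N (left out, the last holds). Time passes only in rows, so rows that do not move let the fingers close. It gives the time, the measured TCP pose, the force and the opening at its end, in the units of the state.
- robot.get_obs(): the state, without advancing time (a new reading comes with each control period).
- robot.camera(name): name is "scene" or "top" or "wrist"; returns a dict with "color" (420x560x3 uint8, red, green, blue), "z_map" (420x560 float32, m along the optical axis (not along the pixel's ray), 0 where there is no reading), "camera_matrix" (3x3 intrinsics, pixels), "R" (3x3) and "t" (3): a world point X has camera coordinates R X + t; the wrist camera has in their place "tool_from_camera" (4x4, takes a point from camera to tool coordinates, whose origin is the TCP and whose axes are the flange's). Camera axes: x right, y down, z forward; pixel columns grow to the right and rows downward; lengths in m; the calibration is good to about 2 mm. A picture is of the moment at which its call begins: read the wrist's pose just before it.
- robot.hand_in(): hands the job in, once; it reports no verdict.
Trained networks look in the newest picture that a camera, given by its name, has taken for a name from the list of things; names that differ only in an ending like _2 or _b are one class to them, and where a whole thing is asked for, a point or a joint stands for the part that bears it (a point fixed in the world has none). Each returns a list of dicts, best first, with "conf" (0 to 1); they miss things now and then, are a little off and sometimes report something else, mostly with a low value. They report only what shows in the picture. A call takes as long as a camera call. They do not tell look-alikes from the thing itself.
- robot.search_frame(camera, thing): "at" ([column, row] in pixels, amid what is visible of it).
- robot.spot_point(camera, thing): "at" ([column, row] in pixels: a listed point, or the origin of a listed thing).
The state is a dict: "time": time; "q": joint angles; "joint_velocities": joint speeds; "joint_torque": joint torques, N m; "position": TCP position; "tool_rot": TCP orientation; "ft_force": force on the tool from outside, world axes, zero at the start; "moment": the same for the moment, N m; "grip_width": finger opening in m.
Only numpy, scipy, OpenCV 4.12 (cv2) and the standard library are available. Lean on these libraries where they do the work, as an engineer would, in place of code of your own. Each camera call takes 0.05 s, during which the arm holds its last target.

TASK

One of the two humidor lids on the cigar roller's bench has its round humidity gauge still standing proud of its recess. Pick up the wooden press (the turned handle with the broad flat foot), push that gauge straight down with it until it clicks fully home in the lid, then stand the press back upright on the bench. Touch the gauge with the press only, and leave the brass-ended cap cutter standing where it is.

Things in the scene. Friction and masses are not known exactly. Their poses are not given: they have to be found in the camera images.
- lid: dark wooden humidor lid with the unseated gauge, fixed, lying inside face up; 150 (x) by 200 (y) by 28 mm thick, two brass hinges on its +x edge, a pale lip 4 mm high round the face, 59 mm or more from the centre. Origin: centre of its underside on the bench, z up; the gauge's round recess is at the centre. An identical lid (not listed) nearby has its gauge already home.
- gauge: brass disc 60 mm across, 4 mm thick, white dial, on a black 50 mm barrel started in the recess. Origin: centre of the disc's underside, z up; flat top 4 mm above. Slides only straight down, origin from 38 mm above the bench (10 mm proud) to 28 (home, disc on the lid, hard stop). The snap resists with about 10 N: let go before 4 mm it springs back, past 6 mm it clicks home by itself and stays.
- press: the pusher, pale turned wood, 95 mm tall and about 150 g, loose, standing upright on the bench: a broad flat foot 44 mm across and 14 mm high, above it a plain round handle 28 mm across up to the top. Origin: centre of the foot's flat underside, z up along the handle.
- cap_cutter: a bystander tool with the same pale 28 mm round handle and the same 95 mm height, loose, standing upright; instead of a broad foot its lowest 40 mm is a narrow brass tube 22 mm across. Origin: centre of its underside, z up. Not to be used or moved.
Mind the look-alikes: they are no part of the job. What is shaped like the press but pink or red is not meant.

How it is judged:
On the way, in this order (a step that is already met when the one before it is completed fails the run):
1. the press is lifted off the bench in the gripper (height (world z) of press above 0.02 m and contact force between the fingers and press above 1 N), for 0.1 s.
2. the held press pushes the gauge down (distance of gauge from where it was at the start of the episode above 0.001 m and contact force between press and gauge above 2 N and contact force between the fingers and press above 1 N).
At the end, for the whole second after the job is handed in: The gauge is home in its lid (within 2 mm of fully down), and the press stands upright (within 10 degrees) and still on the bench itself, foot down; the cap cutter still stands where it was (within 30 mm) (z of gauge in the frame of lid below 0.03 m and height (world z) of press below 0.008 m and angle between each of press, cap_cutter's own z axis and vertical below 0.17 rad and linear speed of press below 0.02 m/s); the robot touches nothing.
It fails at once if the gripper or arm touches the gauge (contact force between any of the fingers, the arm and gauge above 1 N).
It fails at once if the cap cutter touches the gauge (contact force between cap_cutter and gauge above 0.5 N).
It fails at once if the cap cutter is moved by more than 30 mm or tipped (distance of cap_cutter from where it was at the start of the episode above 0.03 m or angle between cap_cutter's own z axis and vertical above 0.5 rad).
It also fails if it takes over 67 s, if anything falls off the work surface, if the arm or the gripper's body presses on something with over 40 N, if the wrist force passes 120 N, or if a joint passes its speed limit or range.

## Working session

There is one attempt and no reset: what is moved stays moved. The work goes in short steps, Python scripts to look and compute and a tool call to move; the robot and the scene stay as the last step left them, time stands still between calls to the robot, and variables do not carry over. Pictures are saved under pics/ and viewed, and the job is handed in when it is done.

Besides the shell and the picture viewer there is one more tool, called after "Emit:" as a command line: name --argument value ..., lists and objects as JSON in quotes. move_arm: Moves the arm, as the interface text tells. Its arguments: {"type":"object","properties":{"rows":{"type":"array","items":{"type":"number"}},"grip_force":{"type":"number"}},"required":["rows"]}

```bash
ls; mkdir -p pics; cat > h.py <<'E'
import numpy as np, cv2
from rig import robot
def snap(c,fn):
    o=robot.get_obs(); d=robot.camera(c); cv2.imwrite('pics/'+fn,d['color'][:,:,::-1]); return o,d
def wpt(d,u,v,z=None):
    K=np.array(d['camera_matrix']);R=np.array(d['R']);t=np.array(d['t'])
    r=np.linalg.inv(K)@np.array([u,v,1.]); c=-R.T@t; dr=R.T@r
    if z is None:
        s=d['z_map'][int(round(v)),int(round(u))]
    else: s=(z-c[2])/dr[2]
    return c+s*dr
E
python3 - <<'E'
from h import *
for c in ('scene','top'):
    o,d=snap(c,c+'0.png')
    for n in ('lid','gauge','press','cap_cutter'):
        for f in ('search_frame','spot_point'):
            for r in getattr(robot,f)(c,n): print(c,f,n,np.round(r['at'],1),round(r['conf'],2),np.round(wpt(d,*r['at']),3))
print(o)
E
```

```text
pics
scene spot_point lid [381.4 240.8] 0.62 [0.654 0.133 0.044]
scene search_frame gauge [386.1 232.6] 0.58 [0.647 0.153 0.043]
scene spot_point gauge [385.  227.6] 0.64 [0.637 0.159 0.042]
scene search_frame press [228.8 188.4] 0.98 [ 0.384 -0.033  0.046]
scene search_frame press [253.1 243.3] 0.88 [ 0.522 -0.068  0.06 ]
scene search_frame press [215.8 225.5] 0.78 [ 0.44  -0.1    0.044]
scene search_frame press [178.9 204.8] 0.74 [ 0.355 -0.133  0.041]
scene spot_point press [232.3 193.9] 0.93 [ 0.386 -0.028  0.024]
scene spot_point press [183.2 210.5] 0.83 [ 0.357 -0.129  0.019]
scene spot_point press [219.6 231.7] 0.77 [ 0.444 -0.097  0.021]
scene spot_point press [255.6 248.2] 0.75 [ 0.52  -0.063  0.032]
scene search_frame cap_cutter [296.8 167.5] 0.84 [0.434 0.102 0.063]
scene spot_point cap_cutter [297.9 186.2] 0.93 [ 0.439  0.105 -0.002]
top search_frame lid [193.2 143.3] 0.68 [0.635 0.154 0.044]
top spot_point lid [196.1 143.5] 0.61 [0.635 0.149 0.042]
top search_frame gauge [190.3 136.6] 0.6 [0.647 0.159 0.044]
top spot_point gauge [189.7 138.4] 0.97 [0.643 0.16  0.045]
top
[... 700 characters left out ...]
.082  0.095]
{'time': 0.45, 'q': array([-1.50451036e+00,  5.27604806e-01,  1.43280272e+00, -1.93751224e-06,
        1.18139854e+00, -1.78496904e-01]), 'joint_velocities': array([ 0.00057727, -0.00250912, -0.00061244,  0.00168322,  0.00029149,
        0.00057781]), 'joint_torque': array([-5.69262029e-04, -4.39545572e+01, -1.76725513e+01,  6.31739502e-02,
        5.21795929e-02, -6.72111514e-05]), 'position': array([ 0.1514903 , -0.60627582,  0.22245117]), 'tool_rot': array([ 9.92519462e-01,  1.22086466e-01,  5.08888259e-06, -1.06588647e-04]), 'ft_force': array([ 0.00829425,  0.42076783, -0.22914566]), 'moment': array([ 0.0554676 , -0.01870136,  0.0361432 ]), 'grip_width': 0.08667898694312787}
```

View pics/scene0.png

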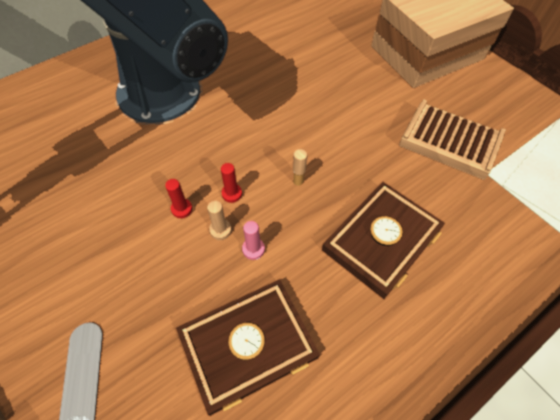

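View pics/top0.png

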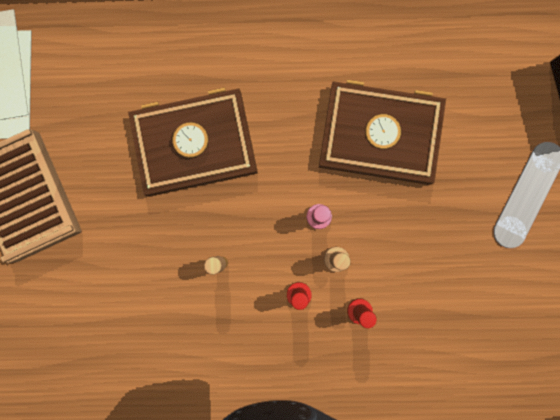

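The press is the pale one at scene (219,228) / top (338,260). The pink and red ones are decoys. The cap cutter is at scene (299,167) / top (214,265). The two gauges are at top (190,140) and (383,131). Next I'll measure their heights.

```bash
cat >> h.py <<'E'
def cloud(d):
    z=d['z_map']; v,u=np.mgrid[:z.shape[0],:z.shape[1]]
    K=np.array(d['camera_matrix']);R=np.array(d['R']);t=np.array(d['t'])
    p=np.stack([(u-K[0,2])/K[0,0]*z,(v-K[1,2])/K[1,1]*z,z],-1)
    P=(p-t)@R; P[z==0]=np.nan; return P
E
python3 - <<'E'
from h import *
D={c:robot.camera(c) for c in ('scene','top')}
for c,g in (('scene',[(386,231),(246,341)]),('top',[(190,140),(383,131)])):
    P=cloud(D[c]); print(c, 'cam', np.round(-np.array(D[c]['R']).T@D[c]['t'],2))
    for u,v in g:
        z0=P[v-4:v+5,u-4:u+5].reshape(-1,3); ctr=np.nanmedian(z0,0)
        r=np.hypot(P[...,0]-ctr[0],P[...,1]-ctr[1])
        disc=P[r<0.02]; ring=P[(r>0.04)&(r<0.05)]
        print(u,v,np.round(ctr,4),'disc z',np.round(np.nanpercentile(disc[:,2],[10,50,90]),4),'lid z',np.round(np.nanpercentile(ring[:,2],[10,50,90]),4))
        bench=P[(r>0.15)&(r<0.17)]; print('bench',np.round(np.nanmedian(bench[:,2]),4))
    # brass/white ellipse outline
# press tops from both views
for c in D:
    P=cloud(D[c]); col=D[c]['color'].astype(int)
    for nm,x,y in (('press',.44,-.09),('pink',.505,-.06),('red1',.382,-.022),('red2',.35,-.12),('cutter',.433,.104)):
        m=(np.hypot(P[...,0]-x,P[...,1]-y)<0.035)
        t=m&(P[...,2]>0.085)
        f=m&(P[...,2]>0.004)&(P[...,2]<0.02)
        print(c,nm,'top',np.round(np.nanmedian(P[t],0),4) if t.any() else None,t.sum(), 'ext',np.round([np.ptp(P[t][:,0]),np.ptp(P[t][:,1])],3) if t.any() else '','foot',np.round(np.nanmean(P[f],0),4) if f.any() else None)
E
```

```text
scene cam [ 0.82 -0.23  0.72]
386 231 [0.644  0.1554 0.0422] disc z [0.0407 0.0423 0.0436] lid z [0.0263 0.0278 0.0294]
bench -0.0002
246 341 [ 0.652  -0.1753  0.032 ] disc z [0.0306 0.0321 0.0335] lid z [0.0262 0.0277 0.0291]
bench -0.0002
top cam [ 0.47 -0.01  0.82]
190 140 [0.6409 0.1593 0.0435] disc z [0.0417 0.0433 0.045 ] lid z [0.0273 0.029  0.0307]
bench 0.0009
383 131 [ 0.6512 -0.1723  0.0329] disc z [0.0312 0.0329 0.0346] lid z [0.0267 0.0286 0.0303]
bench 0.0006
scene press top [ 0.4358 -0.0907  0.094 ] 177 ext [0.026 0.027] foot [ 0.4421 -0.093   0.0125]
scene pink top [ 0.5105 -0.0622  0.0943] 186 ext [0.027 0.026] foot [ 0.5165 -0.0657  0.0129]
scene red1 top [ 0.376  -0.0244  0.0941] 158 ext [0.027 0.027] foot [ 0.3818 -0.0269  0.0124]
scene red2 top [ 0.3463 -0.128   0.0939] 169 ext [0.027 0.027] foot [ 0.352  -0.1299  0.0126]
scene cutter top [0.4329 0.1096 0.0941] 147 ext [0.026 0.028] foot [0.4369 0.1068 0.0118]
top press top [ 0.4328 -0.0875  0.095 ] 249 ext [0.026 0.027] foot [ 0.4366 -0.0818  0.0137]
top pink top [ 0.507  -0.0595  0.0952] 242 ext [0.027 0.027] foot [ 0.504  -0.0547  0.0141]
top red1 top [ 0.3729 -0.0214  0.095 ] 254 ext [0.026 0.027] foot [ 0.3804 -0.0204  0.0139]
top red2 top [ 0.343  -0.1252  0.095 ] 262 ext [0.028 0.027] foot [ 0.3484 -0.1206  0.0136]
top cutter top [0.4303 0.1127 0.0952] 246 ext [0.025 0.026] foot [0.4325 0.1052 0.0094]
```

The gauge at about (0.643, 0.157) has its top at 42 mm, so it stands 10 mm proud. The other gauge tops out at 32 mm and is home. The press stands at about (0.434, -0.089). A jaw axis near 77° is the one that best clears its three neighbours.

Emit:
move_arm --rows '[20,37,0,0,0,-0.039,0,20,37,0,0,0,-0.039,0,20,37,0,0,0,-0.039,0,20,37,0,0,0,-0.039,0,20,37,0,0,0,-0.039,0,20,37,0,0,0,-0.039,0,20,37,0,0,0,-0.039,0,20,37,0,0,0,-0.039,0,20,37,0,0,0,-0.039,0,20,37,0,0,0,-0.039,0,20,37,0,0,0,-0.039,0,20,37,0,0,0,-0.042,0]'

```text
time: 2.2
position: [0.3922, -0.1609, 0.2229]
tool_rot: [0.993, -0.114, 0.0, 0.0]
ft_force: [0.1, -1.3, -0.1]
grip_width: 0.0871
```

Emit:
move_arm --rows '[20,37,0,0,0,0,0,22,36,0,0,0,0,0,0,0,0,0,0,0,0,0,0,0,0,0,0,0]'

```text
time: 2.6
position: [0.4337, -0.0887, 0.2226]
tool_rot: [0.994, -0.111, 0.0, 0.0]
ft_force: [-1.6, 0.1, 0.0]
grip_width: 0.0868
```

```bash
cat >> h.py <<'E'
from scipy.spatial.transform import Rotation as Ro
def wcloud(o,d):
    T=np.array(d['tool_from_camera']); R=Ro.from_quat(o['tool_rot']).as_matrix()
    Rw=R@T[:3,:3]; tw=R@T[:3,3]+o['position']
    d=dict(d); d['R']=Rw.T; d['t']=-Rw.T@tw; return d
E
python3 - <<'E'
from h import *
o,d=snap('wrist','w1.png'); d=wcloud(o,d); P=cloud(d)
print(np.round(o['position'],4),Ro.from_quat(o['tool_rot']).as_matrix().round(3).tolist(), o['q'].round(3), 'cam',-d['R'].T@d['t'])
t=(P[...,2]>0.085)&(P[...,2]<.105)
n,l,s,ce=cv2.connectedComponentsWithStats(t.astype(np.uint8))
for i in range(1,n):
    if s[i,4]>200: m=l==i; print(s[i],ce[i].round(1),np.nanmedian(P[m],0).round(4),(np.nanmin(P[m],0)+np.nanmax(P[m],0))/2,d['color'][m].mean(0).round())
for n in ('press','cap_cutter'): print(n,robot.search_frame('wrist',n))
E
```

```text
[ 0.4337 -0.0887  0.2226] [[0.975, -0.221, 0.0], [-0.221, -0.975, -0.001], [0.0, 0.001, -1.0]] [-4.550e-01  2.830e-01  1.870e+00 -1.000e-03  9.880e-01  1.339e+00] cam [ 0.50078144 -0.10344508  0.38568972]
[214 114  32  33 817] [229.1 129.5] [ 0.5079 -0.0614  0.0955] [ 0.50783287 -0.06074041  0.09147752] [217. 121. 140.]
[265 189  30  30 709] [279.7 203.7] [ 0.4342 -0.0895  0.0953] [ 0.43292215 -0.08925432  0.09148283] [213. 160.  91.]
press [{'at': [277.1, 193.7], 'conf': 0.98}, {'at': [238.5, 245.4], 'conf': 0.93}, {'at': [326.8, 251.0], 'conf': 0.88}, {'at': [237.3, 127.5], 'conf': 0.87}, {'at': [49.5, 62.8], 'conf': 0.29}]
cap_cutter []
```

View pics/w1.png

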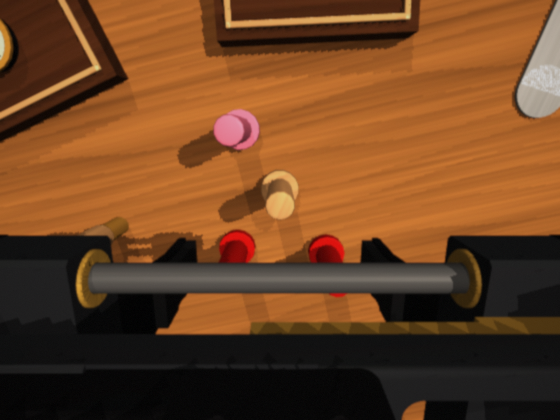

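The wrist view shows the pale press, broad foot visible, at pixel (280,195), measured at (0.434, -0.089). That is right under the TCP. Descending to grasp now.

Emit:
move_arm --rows '[0,0,-40,0,0,0,0,0,0,-40,0,0,0,0,0,0,-35,0,0,0,0,0,0,-30,0,0,0,0,0,0,-20,0,0,0,0,0,0,-8,0,0,0,0,0,0,0,0,0,0,0]' --grip_force 40

```text
time: 3.45
position: [0.4328, -0.0902, 0.0488]
tool_rot: [0.993, -0.114, -0.001, -0.0]
ft_force: [0.4, 0.2, 0.2]
grip_width: 0.0867
```

Emit:
move_arm --rows '[0,0,0,0,0,0,0.3,0,0,0,0,0,0,0.5,0,0,0,0,0,0,0.6,0,0,0,0,0,0,0.7,0,0,0,0,0,0,0.8,0,0,0,0,0,0,1,0,0,0,0,0,0,1,0,0,0,0,0,0,1,0,0,0,0,0,0,1,0,0,0,0,0,0,1]' --grip_force 40

```text
time: 4.45
position: [0.4335, -0.0893, 0.0495]
tool_rot: [0.994, -0.113, -0.0, -0.0]
ft_force: [-0.7, -0.0, -0.4]
grip_width: 0.0276
```

Emit:
move_arm --rows '[0,0,10,0,0,0,1,0,0,25,0,0,0,1,0,0,30,0,0,0,1,0,0,30,0,0,0,1,0,0,20,0,0,0,1,0,0,10,0,0,0,1,0,0,0,0,0,0,1]'

```text
time: 5.15
position: [0.4341, -0.0895, 0.1759]
tool_rot: [0.994, -0.113, 0.002, 0.001]
ft_force: [0.3, 0.9, -1.3]
grip_width: 0.0271
```

```bash
python3 - <<'E'
from h import *
o,d=snap('scene','s2.png'); 
o,d=snap('wrist','w2.png'); d=wcloud(o,d); P=cloud(d)
print(o['position'].round(4),o['ft_force'].round(2),o['grip_width'])
print(robot.spot_point('wrist','gauge'))
E
```

```text
[ 0.4334 -0.0893  0.1748] [-0.09  0.56 -1.1 ] 0.027028845362475296
[]
```

View pics/s2.png

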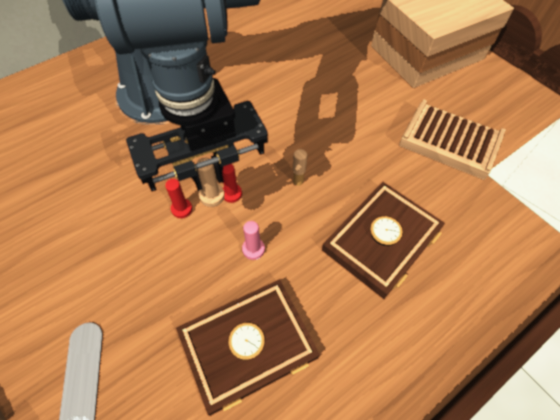

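View pics/w2.png

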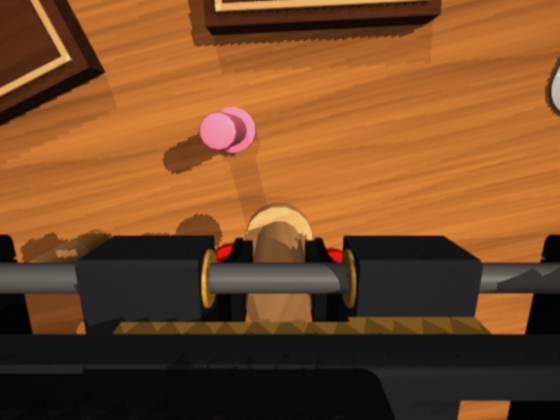

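The press is held upright, with its foot visible at wrist (280,215). Moving to just short of the gauge for a closer look.

Emit:
move_arm --rows '[10,20,0,0,0,0,1,20,35,0,0,0,0,1,25,40,0,0,0,0,1,25,40,0,0,0,0,1,25,40,0,0,0,0,1,20,35,0,0,0,0,1,15,25,0,0,0,0,1,0,0,0,0,0,0,1,0,0,0,0,0,0,1]'

```text
time: 6.2
position: [0.5722, 0.1459, 0.1725]
tool_rot: [0.994, -0.112, -0.002, 0.001]
ft_force: [0.3, 0.4, -1.9]
grip_width: 0.0276
```

```bash
python3 - <<'E'
from h import *
o,d=snap('wrist','w3.png'); d=wcloud(o,d); P=cloud(d)
print(o['position'].round(4),o['ft_force'].round(2),o['grip_width'])
for r in robot.spot_point('wrist','gauge'): print(r, wpt(d,*r['at'],z=.042), wpt(d,*r['at']))
r=np.hypot(P[...,0]-.6425,P[...,1]-.157)
m=(r<.05)&(P[...,2]>.037)&(P[...,2]<.048)
m=cv2.morphologyEx(m.astype(np.uint8),cv2.MORPH_OPEN,np.ones((3,3)))
cs=max(cv2.findContours(m,0,1)[0],key=cv2.contourArea)
e=cv2.fitEllipse(cs); print(e, wpt(d,*e[0],z=.042), np.nanmedian(P[m>0],0))
# press foot bottom: view
f=(np.hypot(P[...,0]-o['position'][0],P[...,1]-o['position'][1])<.04)&(P[...,2]>.1)
print(f.sum(), np.nanpercentile(P[f],[1,50,99],axis=0).round(4))
E
```

```text
[0.5722 0.1459 0.1725] [ 0.32  0.38 -1.87] 0.027574575595128614
{'at': [250.0, 128.0], 'conf': 0.86} [0.64314642 0.1553991  0.042     ] [0.64313704 0.15532794 0.04285741]
((246.3493194580078, 128.3827667236328), (66.8764877319336, 69.82687377929688), 161.09042358398438) [0.64354217 0.15857793 0.042     ] [0.64351476 0.1584183  0.04308388]
44489 [[0.5636 0.1104 0.1371]
 [0.5982 0.141  0.2783]
 [0.6087 0.1685 0.2943]]
```

View pics/w3.png

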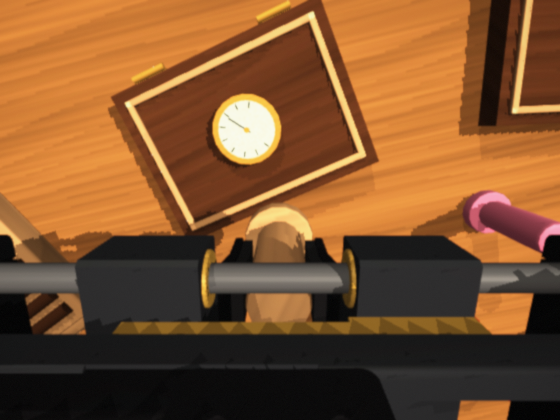

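The gauge is at wrist pixel (247,129), about (0.643, 0.158). Moving over it and descending to about 13 mm above.

Emit:
move_arm --rows '[15,3,0,0,0,0,1,25,4,0,0,0,0,1,20,3,0,0,0,0,1,11,2,0,0,0,0,1,0,0,-20,0,0,0,1,0,0,-25,0,0,0,1,0,0,-15,0,0,0,1,0,0,-8,0,0,0,1,0,0,0,0,0,0,1,0,0,0,0,0,0,1]'

```text
time: 7.3
position: [0.6451, 0.1574, 0.1072]
tool_rot: [0.994, -0.113, 0.001, -0.0]
ft_force: [1.2, -0.1, -1.1]
grip_width: 0.0273
```

```bash
python3 - <<'E'
from h import *
o,d=snap('scene','s4.png'); 
cv2.imwrite('pics/s4c.png',cv2.resize(d['color'][130:310,290:490,::-1],None,fx=3.5,fy=3.3,interpolation=3))
o,d=snap('wrist','w4.png')
print(o['position'].round(4),o['ft_force'].round(2),o['grip_width'])
E
```

```text
[0.6454 0.1576 0.1076] [ 0.64  0.92 -1.58] 0.02721651257602306
```

View pics/s4c.png

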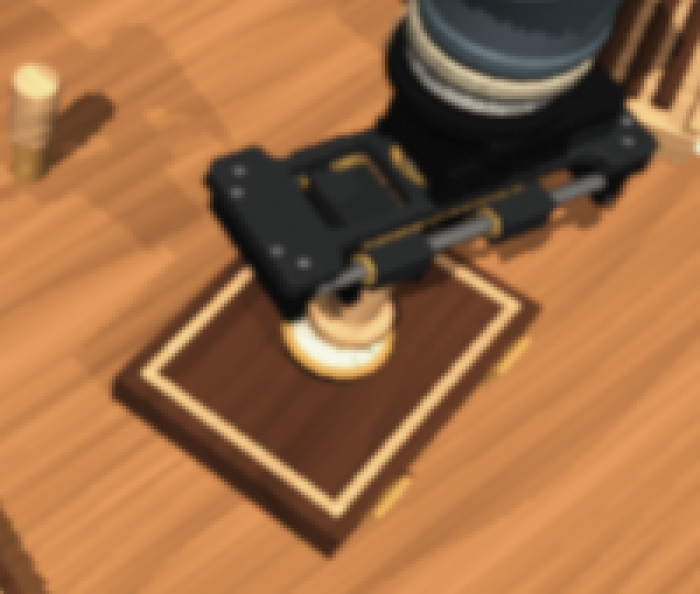

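View pics/w4.png

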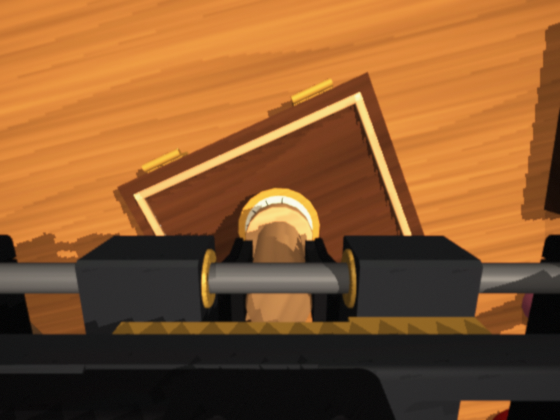

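The foot is above the gauge and concentric to about 2 mm. I'll correct x by -2 mm and push down.

Emit:
move_arm --rows '[-2,0,-6,0,0,0,1,0,0,-5,0,0,0,1,0,0,-4,0,0,0,1,0,0,-3,0,0,0,1,0,0,-2,0,0,0,1,0,0,-2,0,0,0,1,0,0,-2,0,0,0,1]'

```text
time: 8.1
position: [0.6425, 0.1577, 0.0819]
tool_rot: [0.994, -0.113, 0.0, -0.0]
ft_force: [-0.2, -0.2, -1.3]
grip_width: 0.0275
```

Emit:
move_arm --rows '[0,0,-1,0,0,0,1,0,0,-1,0,0,0,1,0,0,-1,0,0,0,1,0,0,0,0,0,0,1]'

```text
time: 8.5
position: [0.6427, 0.1576, 0.0814]
tool_rot: [0.994, -0.113, 0.0, 0.0]
ft_force: [-2.6, 0.1, 7.9]
grip_width: 0.027
```

Emit:
move_arm --rows '[0,0,-1,0,0,0,1,0,0,-1,0,0,0,1,0,0,0,0,0,0,1]'

```text
time: 8.8
position: [0.6428, 0.1576, 0.0813]
tool_rot: [0.994, -0.113, 0.001, 0.0]
ft_force: [-5.0, -0.6, 16.5]
grip_width: 0.0271
```

Emit:
move_arm --rows '[0,0,4,0,0,0,1,0,0,15,0,0,0,1,0,0,30,0,0,0,1,0,0,30,0,0,0,1,0,0,20,0,0,0,1,-20,-3,0,0,0,0,1,-30,-5,0,0,0,0,1,-20,-4,0,0,0,0,1,0,0,0,0,0,0,1,0,0,0,0,0,0,1]'

```text
time: 9.8
position: [0.5734, 0.1457, 0.1772]
tool_rot: [0.994, -0.113, 0.001, -0.0]
ft_force: [0.9, -0.6, -1.8]
grip_width: 0.0273
```

```bash
python3 - <<'E'
from h import *
o,d=snap('wrist','w5.png'); d=wcloud(o,d); P=cloud(d)
print(o['position'].round(4),o['ft_force'].round(2),o['grip_width'],o['q'].round(2))
def rep(P):
    r=np.hypot(P[...,0]-.643,P[...,1]-.158)
    print('disc',np.nanmedian(P[r<.02][:,2]),'lid',np.nanmedian(P[(r>.04)&(r<.05)][:,2]))
rep(P)
o,d=snap('scene','s5.png'); rep(cloud(d))
P=cloud(d)
for nm,x,y in (('cutter',.4329,.1096),):
    m=(np.hypot(P[...,0]-x,P[...,1]-y)<0.035)&(P[...,2]>.085); print(nm,np.nanmedian(P[m],0).round(4))
E
```

```text
[0.5734 0.1457 0.1772] [ 0.86 -0.65 -1.81] 0.02727044700827955 [0.06 0.54 1.57 0.   1.04 1.86]
disc 0.03309255441396075 lid 0.28508435125853704
disc 0.0321698722516338 lid 0.31524930910782895
cutter [0.4333 0.1101 0.0938]
```

View pics/w5.png

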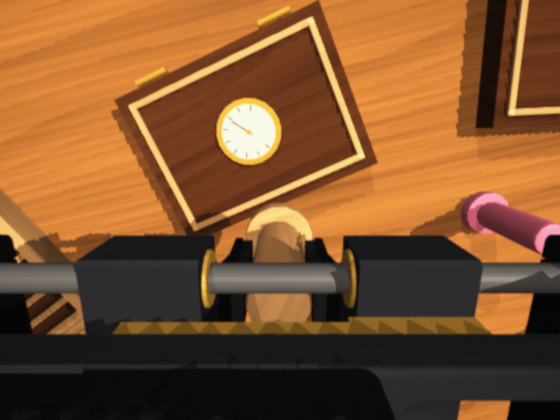

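View pics/s5.png

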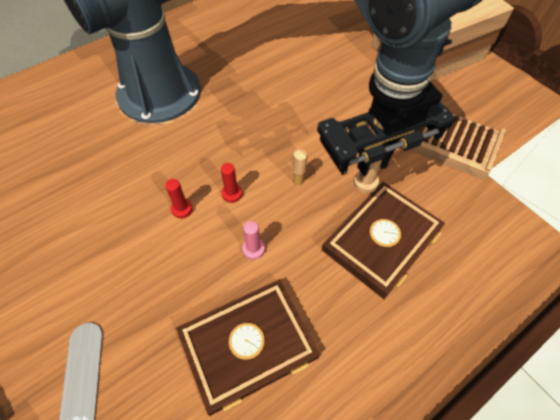

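The gauge is home: its disc top dropped from 42 to 32 mm and it stayed there after release. The cutter hasn't moved. Returning the press to its original spot, which I know is clear.

Emit:
move_arm --rows '[-15,-25,0,0,0,0,1,-20,-35,0,0,0,0,1,-25,-40,0,0,0,0,1,-25,-40,0,0,0,0,1,-25,-40,0,0,0,0,1,-20,-35,0,0,0,0,1,-10,-20,0,0,0,0,1,0,0,0,0,0,0,1,0,0,0,0,0,0,1]'

```text
time: 10.8
position: [0.4338, -0.0901, 0.1768]
tool_rot: [0.994, -0.114, 0.001, 0.0]
ft_force: [-0.4, -0.3, -0.7]
grip_width: 0.0273
```

Emit:
move_arm --rows '[0,0,-25,0,0,0,1,0,0,-30,0,0,0,1,0,0,-30,0,0,0,1,0,0,-20,0,0,0,1,0,0,-10,0,0,0,1,0,0,-5,0,0,0,1,0,0,0,0,0,0,1,0,0,0,0,0,0,1]'

```text
time: 11.6
position: [0.4333, -0.0894, 0.0572]
tool_rot: [0.994, -0.113, 0.001, 0.0]
ft_force: [-0.7, -0.1, -1.3]
grip_width: 0.0276
```

Emit:
move_arm --rows '[0,0,-3,0,0,0,1,0,0,-2,0,0,0,1,0,0,-1,0,0,0,1,0,0,-1,0,0,0,1,0,0,0,0,0,0,1]'

```text
time: 12.1
position: [0.4325, -0.0894, 0.0495]
tool_rot: [0.994, -0.113, -0.0, -0.0]
ft_force: [-0.5, -0.7, -2.5]
grip_width: 0.0273
```

Emit:
move_arm --rows '[0,0,-1,0,0,0,1,0,0,0,0,0,0,1,0,0,0,0,0,0,1]'

```text
time: 12.4
position: [0.4325, -0.0894, 0.0494]
tool_rot: [0.994, -0.113, 0.0, 0.0]
ft_force: [-1.1, -0.7, 6.6]
grip_width: 0.0275
```

Contact with the bench shows as a rise of about 8 N. Opening the gripper and retreating straight up.

Emit:
move_arm --rows '[0,0,0,0,0,0,0.6,0,0,0,0,0,0,0.4,0,0,0,0,0,0,0.2,0,0,0,0,0,0,0,0,0,0,0,0,0,0,0,0,0,0,0,0,0,0,0,0,0,0,0,0]'

```text
time: 13.1
position: [0.4325, -0.0893, 0.0485]
tool_rot: [0.994, -0.113, -0.0, -0.0]
ft_force: [-0.1, 0.1, -0.4]
grip_width: 0.0751
```

Emit:
move_arm --rows '[0,0,10,0,0,0,0,0,0,25,0,0,0,0,0,0,40,0,0,0,0,0,0,40,0,0,0,0,0,0,40,0,0,0,0,0,0,30,0,0,0,0,0,-45,0,0,0,0,0,0,-45,0,0,0,0,0,0,-45,0,0,0,0,0,0,-45,0,0,0,0,0,0,0,0,0,0,0,0,0,0,0,0,0]'

```text
$.rows: bad value
```

```bash
python3 - <<'E'
from h import *
print(robot.get_obs()['position'].round(3),robot.get_obs()['grip_width'])
for c in ('scene','top'):
    o,d=snap(c,c+'6.png'); P=cloud(d)
    for nm,x,y in (('press',.433,-.089),('cutter',.4316,.111)):
        m=(np.hypot(P[...,0]-x,P[...,1]-y)<0.035)&(P[...,2]>.085)&(P[...,2]<.11); print(c,nm,m.sum(),np.nanmedian(P[m],0).round(4) if m.any() else None)
    r=np.hypot(P[...,0]-.643,P[...,1]-.158)
    print('disc',np.nanmedian(P[r<.02][:,2]),'lid',np.nanmedian(P[(r>.04)&(r<.05)][:,2]))
E
```

```text
[ 0.432 -0.089  0.048] 0.07508901611000514
scene press 84 [ 0.4329 -0.0905  0.094 ]
scene cutter 149 [0.4332 0.1099 0.0942]
disc 0.03209938871966206 lid 0.02777667292493776
top press 0 None
top cutter 247 [0.4302 0.1128 0.0954]
disc 0.033258890371636665 lid 0.028941964255388423
```

View pics/scene6.png

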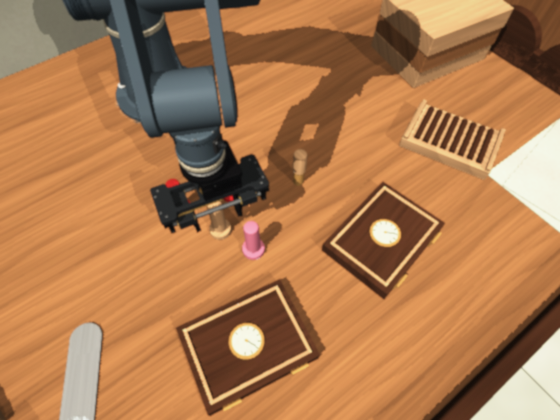

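View pics/top6.png

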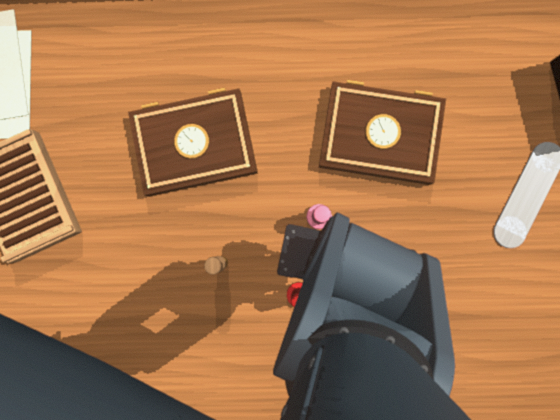

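The second call was refused because one row was malformed, so the arm is still at the press with the jaws open. The press stands at scene (219,222). Retreating with corrected rows.

Emit:
move_arm --rows '[0,0,10,0,0,0,0,0,0,25,0,0,0,0,0,0,40,0,0,0,0,0,0,40,0,0,0,0,0,0,40,0,0,0,0,0,0,25,0,0,0,0,0,-25,0,0,0,0,0,0,-45,0,0,0,0,0,0,-45,0,0,0,0,0,0,-45,0,0,0,0,0,0,-45,0,0,0,0,0,0,-45,0,0,0,0,0]'

```text
time: 14.4
position: [0.4319, -0.3408, 0.2293]
tool_rot: [0.994, -0.113, 0.0, 0.0]
ft_force: [1.0, 0.1, -0.4]
grip_width: 0.0868
```

Emit:
move_arm --rows '[0,-45,0,0,0,0,0,0,-20,0,0,0,0,0,0,0,0,0,0,0,0,0,0,0,0,0,0,0,0,0,0,0,0,0,0]'

```text
time: 14.9
position: [0.4322, -0.4024, 0.2286]
tool_rot: [0.994, -0.112, -0.0, -0.001]
ft_force: [-0.4, 0.3, 0.2]
grip_width: 0.087
```

```bash
python3 - <<'E'
from h import *
o=robot.get_obs(); print(o['time'],o['position'].round(3),o['grip_width'],abs(o['joint_velocities']).max())
for c in ('scene','top'):
    o,d=snap(c,c+'7.png'); P=cloud(d)
    for nm,x,y in (('press',.433,-.089),('cutter',.4316,.111)):
        m=(np.hypot(P[...,0]-x,P[...,1]-y)<0.035)&(P[...,2]>.085)&(P[...,2]<.11); print(c,nm,m.sum(),np.nanmedian(P[m],0).round(4) if m.any() else None)
    r=np.hypot(P[...,0]-.643,P[...,1]-.158)
    print('disc',np.nanmedian(P[r<.02][:,2]),'lid',np.nanmedian(P[(r>.04)&(r<.05)][:,2]))
E
```

```text
14.9 [ 0.432 -0.402  0.229] 0.087046640716452 0.009377213435018534
scene press 177 [ 0.4352 -0.0907  0.0941]
scene cutter 148 [0.4331 0.11   0.094 ]
disc 0.032095702915707305 lid 0.027910188748463287
top press 246 [ 0.4314 -0.0873  0.0951]
top cutter 249 [0.4302 0.1127 0.0953]
disc 0.033069072157070584 lid 0.028905026601237595
```

View pics/scene7.png

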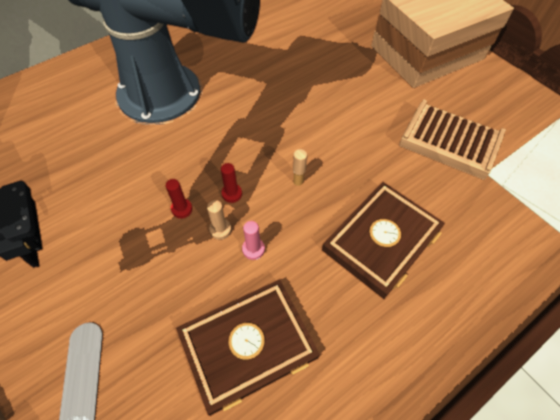

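The press stands upright at scene (219,220), the cutter at (299,167) is untouched, the gauge at (386,233) is flush, and the arm is clear. Handing in.

```bash
python3 -c "
from rig import robot
print(robot.hand_in())"
```

```text
the job is handed in; nothing more can be done
None
```

The gauge is home in its lid, the press is back upright on the bench, and I handed the job in at about 15 s. `hand_in()` gave no verdict.

**What I did:** I gripped the pale press at 40 N and lifted it clear. I then pushed the proud gauge, at about (0.643, 0.158), straight down to its hard stop. The press went back to its original spot and the arm moved away.

**Last checks:**
- **Gauge:** the disc top dropped from 42–43 mm to 32–33 mm, level with the gauge that was already home. It was still there after I let go.
- **Press:** its top is at about 94–95 mm in both fixed views, within about 2 mm of where it started.
- **Cap cutter:** it hasn't moved, to within 1 mm.
- **Arm:** it is at rest with the gripper open, well away from everything.

**What disagreed or failed:**
- The scene and top cameras differed by about 3 mm sideways and 1 mm in height, which is roughly their stated accuracy.
- One move call was refused because I wrote a row with a missing number. It moved nothing, and I sent it again corrected.

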